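# Finish the collar stack on the mandrel stand

### The job

The largest flanged steel collar is already on the post of the mandrel stand. Finish the stack: thread the medium collar down the post, then the small collar on top of it, each hub up and fully home so that every collar lies flat on the one below. Lower each one down the post in the grip rather than letting it drop, and do not knock the tape roll, the hammer or the saxophone neck out of place.

Things in the scene. Friction and masses are not known exactly. Their poses are not given: they have to be found in the camera images.
- stand: fixed stand: grey cast plinth 130 x 130 x 20 mm with an upright bare steel post in its middle. The post is 25 mm in diameter, rises 90 mm above the plinth's top, and its last 14 mm taper to a blunt nose 12 mm across. Origin: centre of the plinth's underside, on the bench; z up along the post.
- seat (a point): the point on the post's axis at the plinth's top (20 mm above the bench), where the underside of the bottom collar lies. Collars home: the large one's origin at this point, the medium one's 24 mm above it, the small one's 48 mm above it.
- post_tip (a point): top of the post's nose, on its axis, 90 mm above the seat
- collar_large: bare steel collar: a flat round flange 100 mm across and 6 mm thick below, a round hub 48 mm across and 18 mm high above it (24 mm high in all), 30 mm bore right through. It starts home on the post and stays there. Origin: on the bore axis, at the underside of the flange; z points up through the hub. About 0.48 kg.
- collar_medium: bare steel collar: a flat round flange 80 mm across and 6 mm thick below, a round hub 48 mm across and 18 mm high above it (24 mm high in all), 30 mm bore right through. It starts flat on the bench, hub up, to one side of the stand. Origin: on the bore axis, at the underside of the flange; z points up through the hub. About 0.36 kg.
- collar_small: bare steel collar: a flat round flange 60 mm across and 6 mm thick below, a round hub 48 mm across and 18 mm high above it (24 mm high in all), 30 mm bore right through. It starts flat on the bench, hub up, on the other side of the stand (sides vary). Origin: on the bore axis, at the underside of the flange; z points up through the hub. About 0.25 kg.
- tape: bystander: roll of yellow tape lying flat, 90 mm across, 19 mm high; origin at the centre of its underside
- mallet: bystander: hammer 240 mm long lying on the bench, under 40 mm high, along its own x axis; origin near its middle
- sax_neck: bystander: bent brass saxophone neck lying on its side, about 170 x 100 x 30 mm; origin under its middle
There are look-alikes about, which are no part of the job. Leave any purple look-alike of the collar_large alone. Leave any purple look-alike of the collar_medium alone.

How it is judged:
By the outcome, as a careful person would: the job done as asked, in the order asked, and still so for the second after the job is handed in, with the robot touching nothing.
It also fails if it takes over 61 s, if anything falls off the work surface, if the arm or the gripper's body presses on something with over 40 N, if the wrist force passes 120 N, or if a joint passes its speed limit or range.

### The arm

A 6-joint arm with a two-finger parallel gripper is mounted at the origin on the work surface. World frame = base frame: x ahead of the robot, y to its left, z up, the work surface at z = 0. Lengths are in m, angles in rad, forces in N, time in s.
With the tool pointing down it reaches from about 0.25 to 0.775 m from the base axis. Payload 4 kg.
Tool frame: the origin (TCP) lies between the finger pads; the fingertips stand 14 mm ahead of it and the grasp point (between the pads) lies 5 mm behind it; z points along the fingers, y is the line along which they close (so a half turn about z gives the same grasp; the last joint's range is limited). The gripper opens to 94 mm and grips with 3 to 60 N. Pads are 16 mm wide; open, the fingers measure 119 mm over their backs; the gripper's body (75 mm by 177 mm) begins 78 mm behind the grasp point.
Start: joints at [-1.429, 0.087, 1.371, -0, 1.684, -0.103], TCP at [0.133, -0.534, 0.22] pointing down, gripper open.
Joint ranges: [-3.1, 3.1], [-0.76, 2.03], [0.27, 2.55], [-1.08, 4.22], [0.17, 2.65], [-2.57, 2.57]. Speed limits (rad/s): [2.79, 2.79, 3.14, 3.14, 3.14, 3.14].

### API

Orientations are given as a rotation vector (axis times angle).
In Python, from workcell import env, snapshot, get_calibration, sign_off gives the robot as it stands. The module is installed in compiled form; this text tells all that it offers.
- The arm moves only by the tool carry_out, never from a script. Its argument "increments" is a list of rows, each a list of 3 entries, a list of its own where there are three numbers: the opening, from -1 (shut) to 1 (fully open), then the shift along the tool's x, y, z normalised to -1 to 1, where 1 is 1 m, then the turn about the tool's z normalised to -1 to 1, where 1 is pi rad. A call has 1 to 12 rows; each row is the pose to reach, as a shift and turn from the pose commanded when the call began, along the tool's axes at that moment, turning the shorter way round; what a row does not reach only later rows make up. A row lasts 1/8 s, in which the tool goes at most 62.5 mm and 10.7 degrees, less where a joint would pass 70% of its speed; a pose out of reach is approached as far as the arm can. A call with a number of a shift or a turn outside -1 to 1 is refused whole. A call with a gripper value outside its range is refused whole. The fingers move at their own pace and stop on an object; "grip_force" is the grip in N (left out, the last holds). Time passes only in rows, so rows that repeat a pose let the fingers close. It gives the time, the measured TCP pose, the force, the opening and the grip force at its end, in the units of the state.
- env.state(): the state, without advancing time (a new reading comes with each control period).
- snapshot(name): name is "side" or "top" or "wrist"; returns the picture (384x512x3 uint8, red, green, blue); there is no depth.
- get_calibration(name): a dict with "fov_y" (degrees; the focal length in pixels is half the picture's height over the tangent of half this angle, whatever the lens; pixels are square), "cx", "cy" (the principal point, pixels), "R" (3x3) and "t" (3): a world point X has camera coordinates R X + t; the wrist camera has in their place "hand_eye" (4x4, takes a point from camera to tool coordinates, whose origin is the TCP and whose axes are the flange's). Camera axes: x right, y down, z forward; pixel columns grow to the right and rows downward; lengths in m; the calibration is good to about 2 mm. A picture is of the moment at which its call begins: read the wrist's pose just before it. get_calibration takes no time and is no camera call.
- sign_off(): hands the job in; it is judged then, once.
The state is a dict: "time": time; "joint_pos": joint angles; "joint_velocities": joint speeds; "tau": joint torques, N m; "position": TCP position; "ee_rot": TCP orientation; "force": force on the tool from outside, world axes, zero at the start; "wrist_torque": the same for the moment, N m; "gripper_width": opening from 0.0 (shut) to 1.0 (fully open); "finger_force": force on a finger pad.
Only numpy, scipy, OpenCV 4.12 (cv2) and the standard library are available. Lean on these libraries where they do the work, as an engineer would, in place of code of your own. Each camera call takes 0.05 s, during which the arm holds its last target. There are 200 camera calls.

## Working session

There is one attempt and no reset: what is moved stays moved. The work goes in short steps, Python scripts to look and compute and a tool call to move; the robot and the scene stay as the last step left them, time stands still between calls to the robot, and variables do not carry over. Pictures are saved under pics/ and viewed, at most 10 in all, crops included, and the job is handed in when it is done.

Besides the shell and the picture viewer there is one more tool, called after "Call:" by a JSON object that holds its "api" and its "payload". carry_out: Moves the arm, as the interface text tells. Its arguments: {"type":"object","properties":{"increments":{"type":"array"},"grip_force":{"type":"number"}},"required":["increments"]}

```bash
mkdir -p pics; python3 - <<'E'
from workcell import env,snapshot,get_calibration
import cv2,numpy as np
np.set_printoptions(precision=4,suppress=True)
for n in("top","side"):
    cv2.imwrite(f"pics/{n}0.png",snapshot(n)[:,:,::-1]); print(n,get_calibration(n))
print(get_calibration("wrist")); print(env.state())
E
```

```text
top {'fov_y': 50.18706382182596, 'cx': 251.86532360875532, 'cy': 188.07334989275108, 'R': array([[ 0.0193, -0.9998, -0.0104],
       [-0.9832, -0.0171, -0.1819],
       [ 0.1817,  0.0138, -0.9833]]), 't': array([0.0341, 0.5883, 1.1217])}
side {'fov_y': 56.78929355483449, 'cx': 256.23949136802946, 'cy': 191.83438073697073, 'R': array([[-0.862 , -0.5068, -0.0087],
       [-0.3513,  0.6097, -0.7105],
       [ 0.3654, -0.6094, -0.7036]]), 't': array([0.5064, 0.2333, 0.742 ])}
{'fov_y': 66.58232693235178, 'cx': 257.211437343972, 'cy': 190.9118702796313, 'hand_eye': array([[ 0.0001, -0.9702, -0.2422,  0.0695],
       [ 1.    ,  0.0001,  0.    ,  0.    ],
       [ 0.    , -0.2422,  0.9702, -0.1652],
       [ 0.    ,  0.    ,  0.    ,  1.    ]])}
{'time': 0.1, 'joint_pos': array([-1.4291,  0.0879,  1.3721,  0.    ,  1.6836, -0.1031]), 'joint_velocities': array([-0.0021, -0.0007, -0.0046,  0.0003,  0.0023, -0.0018]), 'tau': array([  0.0027, -34.1251, -30.3301,   0.072 ,   0.0305,  -0.0001]), 'position': array([ 0.1332, -0.5332,  0.2184]), 'ee_rot': array([-3.1161, -0.3833,  0.    ]), 'force': array([ 0.557 ,  0.0197, -0.0941]), 'wrist_torque': array([ 0.0783,  0.0131, -0.0175]), 'finger_force': 0.0, 'gripper_width': 1.0017765203029934}
```

View pics/top0.png

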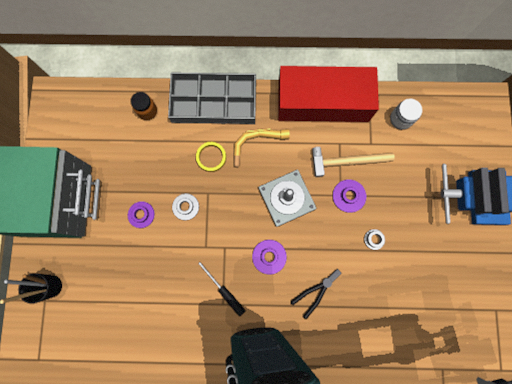

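View pics/side0.png

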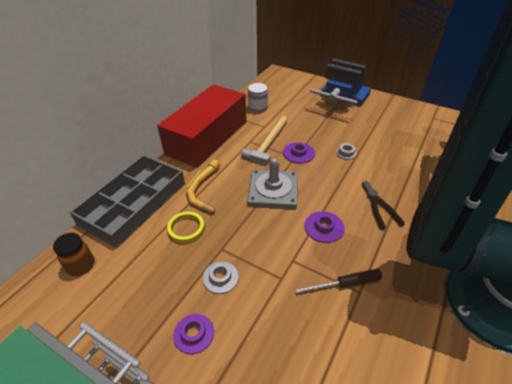

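Top picture: the bare-steel collars are at (185,207), larger, and (375,239), smaller. The stand with the large collar is at (288,197). The purple look-alikes are at (141,214), (349,196) and (269,257). The tape is at (211,156), the sax neck at (262,143) and the hammer at (352,159). I choose the unpainted steel ones: (185,207) as medium and (375,239) as small.

```bash
cat > h.py <<'E'
from workcell import env,snapshot,get_calibration
import cv2,numpy as np
from scipy.spatial.transform import Rotation as Ro
np.set_printoptions(precision=4,suppress=True)
def cam(n):
    c=get_calibration(n)
    if n=="wrist":
        s=env.state();T=np.eye(4);T[:3,:3]=Ro.from_rotvec(s["ee_rot"]).as_matrix();T[:3,3]=s["position"]
        M=np.linalg.inv(T@c["hand_eye"]);R,t=M[:3,:3],M[:3,3]
    else: R,t=c["R"],c["t"]
    f=192/np.tan(np.radians(c["fov_y"]/2))
    return R,t,f,c["cx"],c["cy"]
def atz(C,u,v,z):
    R,t,f,cx,cy=C;d=R.T@np.array([(u-cx)/f,(v-cy)/f,1]);o=-R.T@t
    return (o+d*(z-o[2])/d[2])[:2]
def proj(C,X):
    R,t,f,cx,cy=C;p=np.atleast_2d(X)@R.T+t
    return np.c_[f*p[:,0]/p[:,2]+cx,f*p[:,1]/p[:,2]+cy]
def circ(xy,r,z):
    a=np.linspace(0,2*np.pi,60);return np.c_[xy[0]+r*np.cos(a),xy[1]+r*np.sin(a),0*a+z]
E
python3 - <<'E'
from h import *
out=[]
for n,P in(("top",dict(med=(185,207,.04),small=(375,239,.03))),("side",dict(med=(221,277,.04),small=(347,151,.03)))):
    C=cam(n);im=snapshot(n)
    hsv=cv2.cvtColor(im,cv2.COLOR_RGB2HSV)
    for k,(u,v,r) in P.items():
        m=np.uint8(hsv[...,1]<60)*255
        box=np.zeros_like(m);cv2.circle(box,(u,v),30 if n=="side" else 22,255,-1);m&=box
        cs,_=cv2.findContours(m,cv2.RETR_EXTERNAL,cv2.CHAIN_APPROX_NONE);c=max(cs,key=cv2.contourArea)
        q=np.array([atz(C,*p[0],.006) for p in c]);ce,rad=cv2.minEnclosingCircle(np.float32(q*1000))
        print(n,k,"flange centre mm",np.array(ce),rad, "bbox ctr",(q.max(0)+q.min(0))/2, (q.max(0)-q.min(0)))
        if n=="top":
            for z,rr in((.006,r),(.024,.024),(.024,.015)):
                pass
            s=cv2.resize(im[v-25:v+25,u-25:u+25],(390,390),interpolation=2);out.append(s)
    # post tip
    tip=(288,194) if n=="top" else (273,162)
    print("tip guess",atz(C,*tip,.11))
    if n=="top":
        out.append(cv2.resize(im[165:231,255:321],(390,390),interpolation=2))
    else: out.append(cv2.resize(im[148:214,240:306],(390,390),interpolation=2))
I=np.vstack([np.hstack(out[:2]),np.hstack(out[2:])])
cv2.imwrite("pics/crop1.png",cv2.resize(I,(600,600))[:,:,::-1])
E
```

```text
top med flange centre mm [538.35   242.6441] 40.41703414916992 bbox ctr [0.5391 0.2429] [0.0782 0.0782]
top small flange centre mm [ 451.8857 -313.3816] 30.333480834960938 bbox ctr [ 0.452 -0.313] [0.0581 0.0586]
tip guess [ 0.5626 -0.0545]
side med flange centre mm [538.0972 242.6589] 40.403690338134766 bbox ctr [0.5381 0.2424] [0.0802 0.0798]
side small flange centre mm [ 451.2715 -324.4077] 40.720516204833984 bbox ctr [ 0.4514 -0.324 ] [0.0594 0.0789]
tip guess [ 0.5675 -0.052 ]
```

View pics/crop1.png

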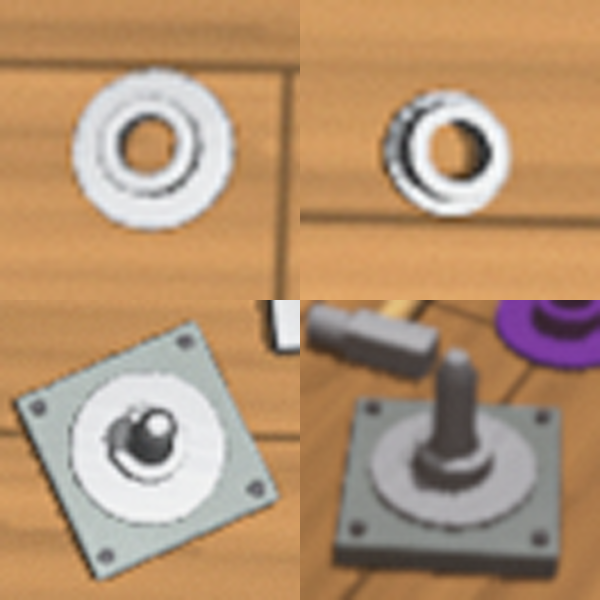

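Crops: the steel collar at (185,207) has a flange 80 mm across, so it is the medium. The one at (375,239) measures 60 mm, so it is the small. Both are bare steel. The post nose shows at about (290,192) in top and (274,160) in side. Moving above the medium collar with a quarter turn.

Call:
{"api": "carry_out", "payload": {"increments": [[0.5,[0.581,-0.656,0.02],-0.5],[0.5,[0.581,-0.656,0.02],-0.5],[0.5,[0.581,-0.656,0.02],-0.5],[0.5,[0.581,-0.656,0.02],-0.5],[0.5,[0.581,-0.656,0.02],-0.5],[0.5,[0.581,-0.656,0.02],-0.5],[0.5,[0.581,-0.656,0.02],-0.5],[0.5,[0.581,-0.656,0.02],-0.5],[0.5,[0.581,-0.656,0.02],-0.5],[0.5,[0.581,-0.656,0.02],-0.5],[0.5,[0.581,-0.656,0.02],-0.5],[0.5,[0.581,-0.656,0.02],-0.5]], "grip_force": 30}}

```text
time: 1.7
position: [0.4801, 0.1335, 0.2023]
ee_rot: [1.932, 2.476, -0.0]
force: [0.3, 0.1, 1.3]
gripper_width: 0.747
finger_force: 0.0
```

Call:
{"api": "carry_out", "payload": {"increments": [[0.5,[0.092,0.083,0.0],0],[0.5,[0.092,0.083,0.0],0],[0.5,[0.092,0.083,0.0],0],[0.5,[0.092,0.083,0.0],0]]}}

```text
time: 2.2
position: [0.5374, 0.2404, 0.2018]
ee_rot: [-1.933, -2.476, 0.003]
force: [0.6, -0.2, -0.2]
gripper_width: 0.746
finger_force: 0.0
```

```bash
cat >> h.py <<'E'
def ring(n,u0,v0,R,z,rad,smax=60):
    "flange outline near pixel -> centre and radius at height z"
    C=cam(n);im=snapshot(n);hsv=cv2.cvtColor(im,cv2.COLOR_RGB2HSV)
    m=np.uint8(hsv[...,1]<smax)*255;b=np.zeros_like(m);cv2.circle(b,(int(u0),int(v0)),rad,255,-1);m&=b
    cs,_=cv2.findContours(m,cv2.RETR_EXTERNAL,cv2.CHAIN_APPROX_NONE);c=max(cs,key=cv2.contourArea)
    q=np.array([atz(C,*p[0],z) for p in c]);return (*cv2.minEnclosingCircle(np.float32(q*1000)),cv2.contourArea(c),im,C)
E
python3 - <<'E'
from h import *
C=cam("wrist");u,v=proj(C,[.5382,.2426,.006])[0];print(u,v)
ce,r,a,im,C=ring("wrist",u,v,.04,.006,70);print(ce,r,env.state()["position"])
for rr,z,col in((.04,.006,(255,0,0)),(.024,.024,(0,255,0)),(.015,.024,(0,0,255))):
    cv2.polylines(im,[np.int32(proj(C,circ(np.array(ce)/1000,rr,z)))],True,col,1)
cv2.imwrite("pics/w1.png",im[:,:,::-1])
E
```

```text
258.9143848327913 173.7273494023732
(537.4840087890625, 242.5555877685547) 39.84872817993164 [0.5374 0.2398 0.2024]
```

View pics/w1.png

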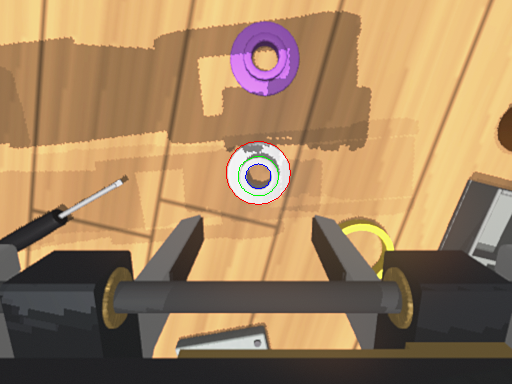

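The overlay fits: flange at (259,173), radius 39.8 mm, centre about (0.538, 0.2426). Descending.

Call:
{"api": "carry_out", "payload": {"increments": [[0.5,[0.0025,0.001,0.06],0],[0.5,[0.0025,0.001,0.12],0],[0.5,[0.0025,0.001,0.16],0],[0.5,[0.0025,0.001,0.17],0],[0.5,[0.0025,0.001,0.17],0],[0.5,[0.0025,0.001,0.17],0]]}}

```text
time: 3.0
position: [0.5401, 0.2437, 0.0355]
ee_rot: [1.932, 2.473, 0.007]
force: [-0.4, -0.2, -0.2]
gripper_width: 0.748
finger_force: 0.0
```

```bash
python3 - <<'E'
from h import *
s=env.state();print(s["position"],s["ee_rot"],s["force"])
cv2.imwrite("pics/w2.png",snapshot("wrist")[:,:,::-1])
# stand: plinth + tip from the clear top view, flange of large collar at z=.026
ce,r,a,im,C=ring("top",287,197,.05,.026,60,20);print(ce,r)
cv2.imwrite("pics/top2.png",cv2.resize(im[140:240,220:350],(780,600))[:,:,::-1])
E
```

```text
[0.5401 0.2437 0.0355] [1.9324 2.4731 0.007 ] [-0.363  -0.1749 -0.214 ]
(567.5013427734375, -57.811065673828125) 87.07550048828125
```

View pics/w2.png

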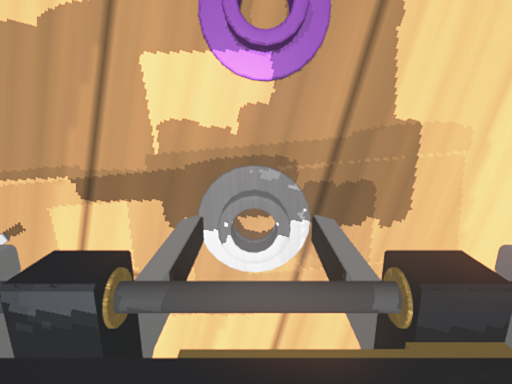

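The collar is centred between the fingers at (254,222). Going the last few mm, then closing.

Call:
{"api": "carry_out", "payload": {"increments": [[0.5,[0.0,-0.001,0.004],0],[0.5,[0.0,-0.001,0.008],0],[0.5,[0.0,-0.001,0.008],0],[0.5,[0.0,-0.001,0.008],0]]}}

```text
time: 3.6
position: [0.5371, 0.2432, 0.0241]
ee_rot: [-1.933, -2.476, 0.001]
force: [0.4, 0.8, -0.3]
gripper_width: 0.75
finger_force: 0.0
```

Call:
{"api": "carry_out", "payload": {"increments": [[-1,[0,0,0],0],[-1,[0,0,0],0],[-1,[0,0,0],0],[-1,[0,0,0],0],[-1,[0,0,0],0],[-1,[0,0,0],0]], "grip_force": 35}}

```text
time: 4.35
position: [0.5374, 0.2433, 0.0244]
ee_rot: [1.933, 2.476, 0.001]
force: [1.1, -0.4, -0.4]
gripper_width: 0.497
finger_force: 35.0
```

View pics/top2.png

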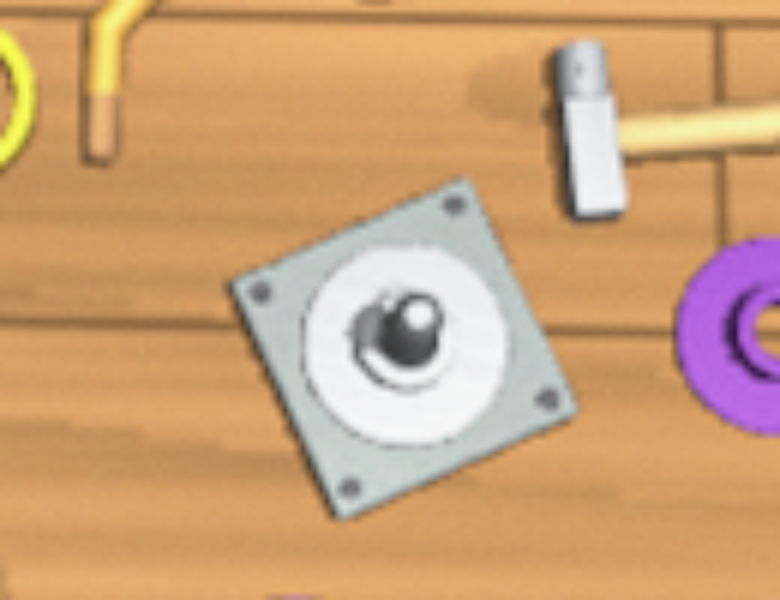

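Top crop: plinth bolts average (287.1,197.6), large flange centre (287.3,197.5), post tip about (289.8,192). Collar gripped at 0.497 opening, about 47 mm. Lifting and locating the axis.

Call:
{"api": "carry_out", "payload": {"increments": [[-1,[0,0,-0.03],0],[-1,[0,0,-0.08],0],[-1,[0,0,-0.14],0],[-1,[0,0,-0.18],0],[-1,[0,0,-0.18],0]]}}

```text
time: 4.97
position: [0.5386, 0.2438, 0.2076]
ee_rot: [1.931, 2.473, 0.009]
force: [-0.6, 1.2, -4.4]
gripper_width: 0.497
finger_force: 35.0
```

```bash
python3 - <<'E'
from h import *
C=cam("top");o=-.4
print("bolts",atz(C,287.1+o,197.6+o,.02),"flange",atz(C,287.3+o,197.5+o,.026),"tip",atz(C,289.8+o,192+o,.11))
s=cam("side");print("side tip",atz(s,274.5,160.5,.11))
im=snapshot("side");print(proj(s,[.566,-.055,.11]),env.state()["position"],env.state()["gripper_width"])
h=im[140:220,220:326];
g=cv2.resize(h,(795,600),interpolation=2);cv2.imwrite("pics/s2.png",g[:,:,::-1])
E
```

```text
bolts [ 0.5684 -0.0575] flange [ 0.5677 -0.0577] tip [ 0.5693 -0.0583]
side tip [ 0.567  -0.0592]
[[274.0672 161.5333]] [0.5372 0.2433 0.2041] 0.49720155062095156
```

View pics/s2.png

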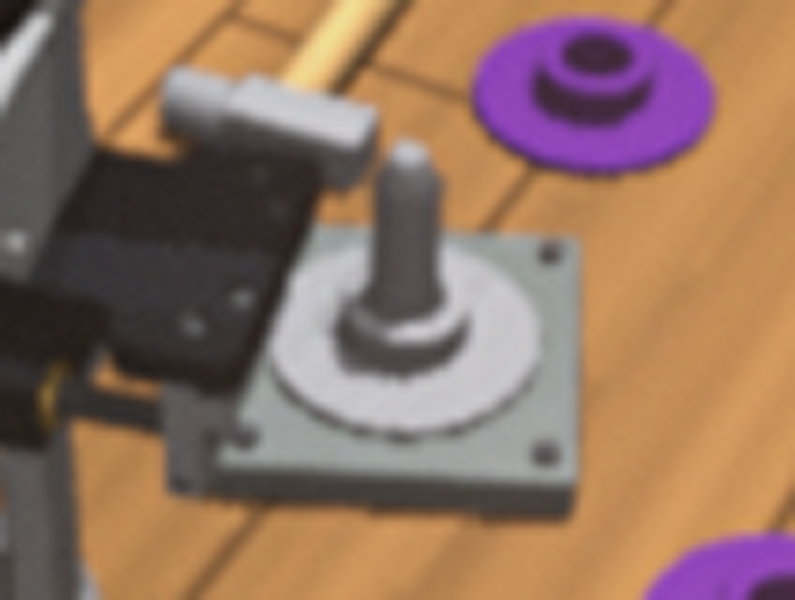

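Side crop: nose at (274.6,160.2) agrees with the top view, so the post axis is about (0.568, -0.058). Carrying over.

Call:
{"api": "carry_out", "payload": {"increments": [[-1,[-0.05,-0.007,0],0],[-1,[-0.1,-0.0145,0],0],[-1,[-0.15,-0.0217,0],0],[-1,[-0.2,-0.029,0],0],[-1,[-0.25,-0.0362,0],0],[-1,[-0.285,-0.0413,0],0],[-1,[-0.2997,-0.0434,0.02],0],[-1,[-0.2997,-0.0434,0.05],0],[-1,[-0.2997,-0.0434,0.05],0],[-1,[-0.2997,-0.0434,0.05],0]]}}

```text
time: 6.28
position: [0.567, -0.0577, 0.1528]
ee_rot: [-1.931, -2.474, 0.002]
force: [0.1, 0.0, -3.0]
gripper_width: 0.494
finger_force: 35.0
```

```bash
python3 - <<'E'
from h import *
P=[]
for i in range(6):
    im=snapshot("side");s=env.state();P.append(s["position"])
print(np.array(P),s["ee_rot"],s["gripper_width"],s["force"])
s=cam("side");z=P[-1][2]
top=snapshot("top")
for n,I in(("side",im),("top",top)):
    C=cam(n);a=proj(C,[.568,-.058,.11])[0].astype(int)
    cv2.polylines(I,[np.int32(proj(C,[[.568,-.058,.044],[.568,-.058,.11]]))],False,(255,0,0),1)
    P2=I[a[1]-45:a[1]+35,a[0]-52:a[0]+52];cv2.imwrite(f"pics/{n}3.png",cv2.resize(P2,(780,600),interpolation=2)[:,:,::-1])
cv2.imwrite("pics/both3.png",np.vstack([cv2.resize(cv2.imread(f"pics/{n}3.png"),(390,300)) for n in("side","top")]))
E
```

```text
[[ 0.5678 -0.0577  0.1543]
 [ 0.5682 -0.0578  0.1551]
 [ 0.5683 -0.0578  0.1555]
 [ 0.5684 -0.0579  0.1557]
 [ 0.5683 -0.0579  0.1556]
 [ 0.5682 -0.0579  0.1554]] [1.932  2.475  0.0012] 0.4961245048894197 [ 0.4652  0.0069 -4.7314]
```

View pics/both3.png

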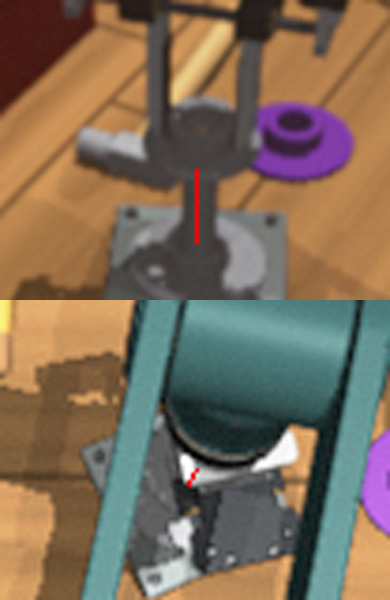

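Side crop: the collar hangs over the post roughly concentric (flange spans columns 145–262, axis near 198). Lowering gently and watching the force.

Call:
{"api": "carry_out", "payload": {"increments": [[-1,[0,0,0.015],0],[-1,[0,0,0.025],0],[-1,[0,0,0.03],0],[-1,[0,0,0.035],0],[-1,[0,0,0.038],0],[-1,[0,0,0.038],0]]}}

```text
time: 7.38
position: [0.5677, -0.0581, 0.1162]
ee_rot: [-1.934, -2.476, 0.0]
force: [-0.6, 0.6, -4.3]
gripper_width: 0.494
finger_force: 35.0
```

```bash
python3 - <<'E'
from h import *
for i in range(3): im=snapshot("side")
s=env.state();print(s["position"],s["force"],s["wrist_torque"],s["gripper_width"])
C=cam("side");ub=s["position"][2]-.0244
print("flange",proj(C,circ((.568,-.058),.04,ub))[:, 0].min(),proj(C,circ((.568,-.058),.04,ub))[:,0].max())
a=proj(C,[.568,-.058,.1])[0].astype(int)
for rr,z,col in((.04,ub,(255,0,0)),(.04,ub+.006,(255,0,0)),(.024,ub+.024,(0,255,0))):
    pass
I=cv2.resize(im[a[1]-30:a[1]+30,a[0]-40:a[0]+40],(800,600),interpolation=2)
for rr,z,col in((.04,ub,(255,0,0)),(.024,ub+.024,(0,255,0)),(.0125,.096,(0,0,255))):
    cv2.polylines(I,[np.int32((proj(C,circ((.568,-.058),rr,z))-a+[40.5,30.5])*10-.5)],True,col,1)
cv2.imwrite("pics/s4.png",I[:,:,::-1])
E
```

```text
[ 0.568  -0.0581  0.1168] [ 0.351  -0.0385 -3.248 ] [-0.0445 -0.1035 -0.0094] 0.49460235739261343
flange 258.3139993556533 289.24166614204546
```

No contact force with the underside at about 0.092, past the taper. Continuing down.

Call:
{"api": "carry_out", "payload": {"increments": [[-1,[0,0,0.01],0],[-1,[0,0,0.02],0],[-1,[0,0,0.03],0],[-1,[0,0,0.038],0],[-1,[0,0,0.042],0],[-1,[0,0,0.044],0],[-1,[0,0,0.044],0],[-1,[0,0,0.044],0]]}}

```text
time: 8.52
position: [0.568, -0.0581, 0.0728]
ee_rot: [1.933, 2.475, 0.001]
force: [0.0, 0.1, -3.6]
gripper_width: 0.497
finger_force: 35.0
```

Call:
{"api": "carry_out", "payload": {"increments": [[-1,[0,0,0.001],0],[-1,[0,0,0.002],0],[-1,[0,0,0.003],0],[-1,[0,0,0.003],0],[-1,[0,0,0.003],0]]}}

```text
time: 9.15
position: [0.5677, -0.0581, 0.0693]
ee_rot: [1.934, 2.476, -0.0]
force: [-0.4, 0.2, -4.8]
gripper_width: 0.496
finger_force: 35.0
```

Call:
{"api": "carry_out", "payload": {"increments": [[-1,[0,0,0.0005],0],[-1,[0,0,0.001],0],[-1,[0,0,0.0015],0],[-1,[0,0,0.0015],0],[-1,[0,0,0.0015],0]]}}

```text
time: 9.78
position: [0.5678, -0.0581, 0.0684]
ee_rot: [1.933, 2.476, 0.0]
force: [-2.4, -0.5, 0.2]
gripper_width: 0.49
finger_force: 35.0
```

Contact at the predicted height. A touch more, then release and rise.

Call:
{"api": "carry_out", "payload": {"increments": [[-1,[0,0,0.0004],0],[-1,[0,0,0.0004],0],[-0.3,[0,0,0.0004],0],[0.5,[0,0,0.0004],0],[0.5,[0,0,0.0004],0],[0.5,[0,0,0.0004],0],[0.5,[0,0,0.0004],0],[0.5,[0,0,-0.005],0],[0.5,[0,0,-0.03],0],[0.5,[0,0,-0.08],0],[0.5,[0,0,-0.13],0],[0.5,[0,0,-0.13],0]]}}

```text
time: 11.28
position: [0.5705, -0.0586, 0.2044]
ee_rot: [1.927, 2.468, 0.008]
force: [0.6, -0.5, -0.7]
gripper_width: 0.75
finger_force: 0.0
```

Call:
{"api": "carry_out", "payload": {"increments": [[0.5,[-0.2192,-0.1745,0],0.5],[0.5,[-0.2192,-0.1745,0],0.5],[0.5,[-0.2192,-0.1745,0],0.5],[0.5,[-0.2192,-0.1745,0],0.5],[0.5,[-0.2192,-0.1745,0],0.5],[0.5,[-0.2192,-0.1745,0],0.5],[0.5,[-0.2192,-0.1745,0],0.5],[0.5,[-0.2192,-0.1745,0],0.5],[0.5,[-0.2192,-0.1745,0],0.5],[0.5,[-0.2192,-0.1745,0],0.5],[0.5,[-0.2192,-0.1745,0],0.5]]}}

```text
time: 12.65
position: [0.4513, -0.3128, 0.1972]
ee_rot: [-3.117, -0.385, 0.001]
force: [0.0, -0.4, 0.1]
gripper_width: 0.749
finger_force: 0.0
```

```bash
python3 - <<'E'
from h import *
C=cam("wrist");u,v=proj(C,[.452,-.313,.006])[0]
ce,r,a,im,C=ring("wrist",u,v,.03,.006,45);print(u,v,ce,r,env.state()["position"],env.state()["ee_rot"])
for rr,z,col in((.03,.006,(255,0,0)),(.024,.024,(0,255,0)),(.015,.024,(0,0,255))):
    cv2.polylines(im,[np.int32(proj(C,circ((.452,-.313),rr,z)))],True,col,1)
S=snapshot("side");C=cam("side")
I=cv2.resize(S[130:220,220:330],(733,600),interpolation=2)[:,100:600]
w=cv2.resize(im[60:300,140:380],(300,300));I=I[:300+300]
I=np.hstack([I[:, :500],np.vstack([w,cv2.resize(snapshot("top")[150:240,240:330],(300,300))])])
cv2.imwrite("pics/m5.png",I[:,:,::-1])
E
```

```text
257.60705515372297 175.11583734306836 (451.5152893066406, -314.7614440917969) 29.937850952148438 [ 0.4514 -0.3129  0.1974] [-3.1174 -0.3848  0.0009]
```

View pics/m5.png

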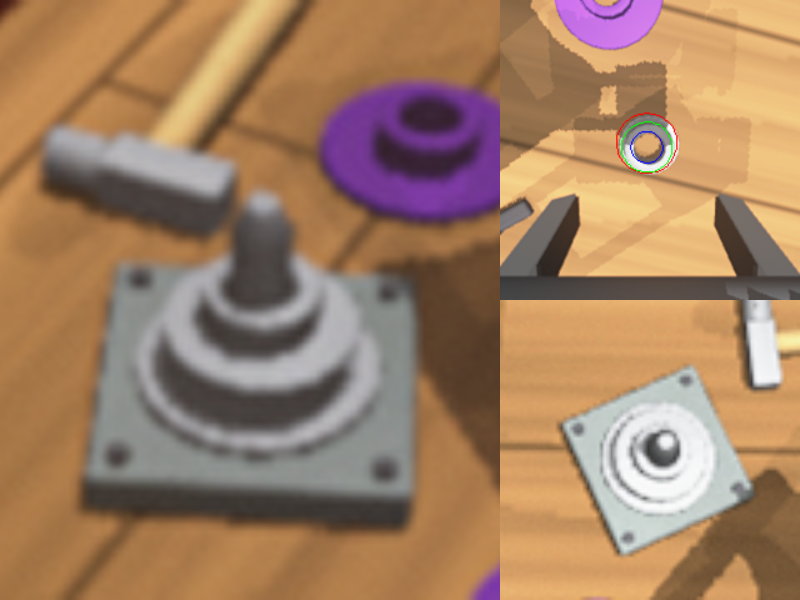

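The medium lies flat on the large collar, level and with the post through it. The small collar is at (0.4515, -0.314), radius 29.9 mm. Descending.

Call:
{"api": "carry_out", "payload": {"increments": [[0.5,[0,0.001,0.06],0],[0.5,[0,0.001,0.12],0],[0.5,[0,0.001,0.15],0],[0.5,[0,0.001,0.163],0],[0.5,[0,0.001,0.163],0],[0.5,[0,0.001,0.163],0],[0.5,[0,0.001,0.163],0]]}}

```text
time: 13.68
position: [0.4528, -0.3149, 0.0368]
ee_rot: [3.115, 0.383, 0.004]
force: [-0.2, -0.8, 0.7]
gripper_width: 0.75
finger_force: 0.0
```

Call:
{"api": "carry_out", "payload": {"increments": [[0.5,[0,0,0.005],0],[0.5,[0,0,0.01],0],[0.5,[0,0,0.01],0],[0.5,[0,0,0.01],0]]}}

```text
time: 14.18
position: [0.4517, -0.3139, 0.0247]
ee_rot: [-3.118, -0.384, 0.0]
force: [0.9, -0.8, -0.0]
gripper_width: 0.752
finger_force: 0.0
```

Call:
{"api": "carry_out", "payload": {"increments": [[-1,[0,0,0],0],[-1,[0,0,0],0],[-1,[0,0,0],0],[-1,[0,0,0],0],[-1,[0,0,0],0],[-1,[0,0,-0.03],0],[-1,[0,0,-0.08],0],[-1,[0,0,-0.13],0],[-1,[0,0,-0.18],0],[-1,[0,0,-0.18],0],[-1,[0,0,-0.18],0]], "grip_force": 35}}

```text
time: 15.55
position: [0.4511, -0.3133, 0.2029]
ee_rot: [-3.116, -0.383, 0.003]
force: [1.1, 0.8, -2.5]
gripper_width: 0.505
finger_force: 35.0
```

Call:
{"api": "carry_out", "payload": {"increments": [[-1,[0.031,-0.039,0],0],[-1,[0.062,-0.078,0],0],[-1,[0.093,-0.117,0],0],[-1,[0.124,-0.156,0],0],[-1,[0.155,-0.195,0],0],[-1,[0.17,-0.2135,0],0],[-1,[0.1749,-0.2198,0.02],0],[-1,[0.1749,-0.2198,0.05],0],[-1,[0.1749,-0.2198,0.05],0],[-1,[0.1749,-0.2198,0.05],0],[-1,[0.1749,-0.2198,0.05],0]]}}

```text
time: 16.92
position: [0.5688, -0.0587, 0.156]
ee_rot: [3.117, 0.383, 0.003]
force: [0.7, -0.5, -1.7]
gripper_width: 0.511
finger_force: 35.0
```

```bash
python3 - <<'E'
from h import *
for i in range(4): snapshot("side")
s=env.state();print(s["position"],s["ee_rot"],s["force"],s["gripper_width"])
E
```

```text
[ 0.5686 -0.0586  0.1558] [3.1175 0.3831 0.0026] [-0.5207 -0.5907 -3.3809] 0.5009528512111406
```

Call:
{"api": "carry_out", "payload": {"increments": [[-1,[0,-0.0005,0.015],0],[-1,[0,-0.0005,0.025],0],[-1,[0,-0.0005,0.03],0],[-1,[0,-0.0005,0.035],0],[-1,[0,-0.0005,0.038],0],[-1,[0,-0.0005,0.038],0],[-1,[0,-0.0005,0.038],0]]}}

```text
time: 18.0
position: [0.5683, -0.0579, 0.1173]
ee_rot: [3.118, 0.384, 0.001]
force: [-1.1, -0.7, -1.9]
gripper_width: 0.507
finger_force: 35.0
```

Call:
{"api": "carry_out", "payload": {"increments": [[-1,[0,0,0.008],0],[-1,[0,0,0.015],0],[-1,[0,0,0.019],0],[-1,[0,0,0.021],0],[-1,[0,0,0.0215],0],[-1,[0,0,0.0215],0],[-1,[0,0,0.0215],0]]}}

```text
time: 18.88
position: [0.5683, -0.0579, 0.0956]
ee_rot: [3.118, 0.384, 0.001]
force: [-0.2, -0.3, -1.8]
gripper_width: 0.505
finger_force: 35.0
```

Call:
{"api": "carry_out", "payload": {"increments": [[-1,[0,0,0.001],0],[-1,[0,0,0.002],0],[-1,[0,0,0.0025],0],[-1,[0,0,0.0025],0],[-1,[0,0,0.0025],0]]}}

```text
time: 19.5
position: [0.5681, -0.0578, 0.093]
ee_rot: [3.118, 0.384, 0.0]
force: [-1.8, 0.1, -1.0]
gripper_width: 0.506
finger_force: 35.0
```

Call:
{"api": "carry_out", "payload": {"increments": [[-1,[0,0,0.0005],0],[-1,[0,0,0.001],0],[-1,[0,0,0.001],0],[-1,[0,0,0.001],0]]}}

```text
time: 20.0
position: [0.5681, -0.0579, 0.0929]
ee_rot: [3.118, 0.384, 0.001]
force: [-3.7, 0.4, 6.4]
gripper_width: 0.506
finger_force: 35.0
```

Firm contact at the home height. Releasing and withdrawing.

Call:
{"api": "carry_out", "payload": {"increments": [[-0.3,[0,0,0],0],[0.5,[0,0,0],0],[0.5,[0,0,0],0],[0.5,[0,0,0],0],[0.5,[0,0,0],0],[0.5,[0,0,-0.005],0],[0.5,[0,0,-0.03],0],[0.5,[0,0,-0.08],0],[0.5,[0,0,-0.13],0],[0.5,[0,0,-0.13],0]]}}

```text
time: 21.25
position: [0.5707, -0.0584, 0.2284]
ee_rot: [3.114, 0.383, 0.018]
force: [0.5, -0.1, 0.1]
gripper_width: 0.753
finger_force: 0.0
```

Call:
{"api": "carry_out", "payload": {"increments": [[0.5,[-0.2,0.15,0],0],[0.5,[-0.2,0.15,0],0],[0.5,[-0.2,0.15,0],0],[0.5,[-0.2,0.15,0],0],[0.5,[-0.2,0.15,0],0],[0.5,[-0.2,0.15,0],0]]}}

```text
time: 22.0
position: [0.4103, -0.2515, 0.2211]
ee_rot: [-3.117, -0.382, 0.001]
force: [0.5, 0.7, 0.0]
gripper_width: 0.751
finger_force: 0.0
```

```bash
python3 - <<'E'
from h import *
S=snapshot("side");T=snapshot("top")
I=np.hstack([cv2.resize(S[120:220,220:320],(400,400),interpolation=2),cv2.resize(T[100:250,190:340],(400,400),interpolation=2)])
cv2.imwrite("pics/f.png",I[:,:,::-1]);print(env.state()["position"])
E
```

```text
[ 0.411  -0.2508  0.2214]
```

View pics/f.png

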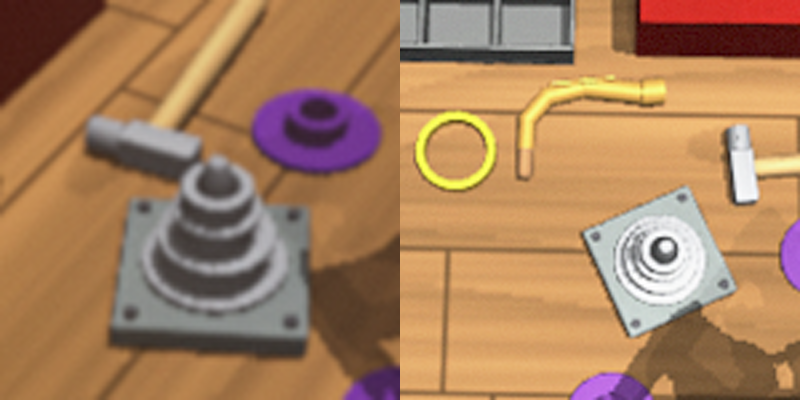

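The three collars are stacked level on the post, and the tape, sax neck and hammer are where they were. Handing in.

```bash
python3 -c "
from workcell import sign_off
print(sign_off())"
```

```text
the job is handed in; nothing more can be done
None
```

The job is handed in at about 22 s: the medium and small collars are stacked home and level on the large one, each lowered down the post in the grip, and the final pictures show the tape roll, hammer and saxophone neck where they were.

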